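# Seat a hard drive in a test dock and latch the dock's door

### The job

Push the hard drive that is sticking out of the test dock fully home in its bay while the door is still open. Then swing the dock's door shut and push it gently until its sprung latch snaps in behind the strike, so that it stays shut when you let go; do not slam it, push it no harder than that takes, do not force the drive, and leave the other things on the bench where they are.

Things in the scene. Friction and masses are not known exactly. Their poses are not given: they have to be found in the camera images.
- dock: Grey drive test dock, fixed to the bench. Origin on the bench under the middle of the bay mouth; x into the bay, y left, z up. mm: base x -45..200, y -110..95, top (bay floor) z 40; walls 8 thick, 106 apart, x 4..200, to z 96; half roof, top z 102, over x 90..200 only: the front of the bay is open above. Left of the mouth: hinge post. Right of it, y -64..-100, to z 74: the dark keeper post.
- bay_home (a point): Where the drive's near end face is when just home: middle of that face, dock x 8, z 53. There the drive meets a springy black connector (2.5 N/mm, 8 mm of give) at the back of the bay; let go, it stays there or up to 3 mm deeper. Axes as the dock's.
- drive: Hard drive, aluminium, 147 long (x) by 102 wide (y) by 26 thick, 0.5 to 0.7 kg, lying flat on the bay floor, partly in the bay, its near end sticking out of the mouth. Origin: centre of its underside; x points into the bay, so the near end face is at x -73.5. Fully home: origin at dock x 81.5 or slightly more. Slides with 1.5 to 3.5 N of friction, a little more at first.
- door (a joint): Door angle, rad. 0: parallel to the bay mouth; grows as it opens towards the robot, to 2.1; at 1.57 it points straight out of the dock. Aluminium plate 10 thick, z 43..97, from 4 to 150 mm from the hinge axis, running to dock -y when shut. A weak hinge spring holds it wide open (1.4 to 2) and takes up to about 2.5 N, 120 mm from the hinge, to shut; let go unlatched, the door swings open again. Latched: -0.14 to 0.15.
- door_hinge (a point): The door's hinge axis (vertical) at z 70, in the mid-plane of the plate: dock x -19, y +78. Turns with the door: x through the plate from outer to inner face, y away from the free edge.
- door_face (a point): Point on the door's outer face, 120 mm from the hinge axis (30 from the free edge), z 70, mid height. x points through the door to the inner face (into the dock when shut), y along the door towards the hinge. A steel latch bolt (z 44..54) sticks 8 mm out of the free edge: bevelled inside, flat outside, sprung back into the door by 5 mm of travel as it rides over the strike.
- strike (a point): Nominal strike: rear face and left end of the steel lip (4 mm thick in x, z 41..71), dock x -24, y -75.5, z 60. The keeper post is set by hand in a slot: lip and rubber stop lie up to 20 mm nearer or deeper in x, not measured; the bolt snaps in at a door angle of -0.13 to 0.15. Pushed 120 mm from the hinge it rides over at under 7 N; 1 to 2 mm on, the rubber stop answers (5 N/mm, 6 mm give).
- spare_drive: Another hard drive of the same kind, 147 x 102 x 26, lying on the bench to the left; a bystander. Origin: centre of its underside.
- screw_tray: Open white plastic tray with four pockets, 120 x 90 x 30, on the bench to the right; a bystander. Origin: centre of its underside.
- screwdriver: Screwdriver, about 200 long, lying on the bench to the right, nearer the robot; a bystander. Origin: under its middle; x along it.
Mind the look-alikes: they are no part of the job. Leave any pink or yellow look-alike of the drive alone.

How it is judged:
By the outcome, as a careful person would: the job done as asked, in the order asked, and still so for the second after the job is handed in, with the robot touching nothing.
It also fails if it takes over 72 s, if anything falls off the work surface, if the arm or the gripper's body presses on something with over 40 N, if the wrist force passes 120 N, or if a joint passes its speed limit or range.

### The arm

A 6-joint arm with a two-finger parallel gripper is mounted at the origin on the work surface. World frame = base frame: x ahead of the robot, y to its left, z up, the work surface at z = 0. Lengths are in m, angles in rad, forces in N, time in s.
With the tool pointing down it reaches from about 0.225 to 0.875 m from the base axis. Payload 3.4 kg.
Tool frame: the origin (TCP) lies midway between the tips of the shut fingers; the grasp point (between the pads) lies 19 mm behind it; z points along the fingers, y is the direction in which the jaws open and shut (so a half turn about z gives the same grasp; the last joint's range is limited). The gripper opens to 85 mm and grips with 20 to 120 N. Pads are 22 mm wide; open, the fingers measure 114 mm over their backs; the gripper's body (76 mm by 85 mm) begins 54 mm behind the grasp point. The pads swing forward as they close: fully open they stand 13 mm farther back than shut.
Start: joints at [1.012, 0.276, 1.505, -0, 1.361, -0.121], TCP at [0.244, 0.521, 0.231] pointing down, gripper open.
Joint ranges: [-2.89, 2.89], [-0.75, 2.08], [0.22, 2.7], [-1.18, 4.32], [0.11, 2.71], [-2.7, 2.7]. Speed limits (rad/s): [2.57, 2.57, 3.14, 3.14, 3.14, 3.14].

### API

Orientations are given as a unit quaternion [w, x, y, z].
In Python, from rig import env gives the robot as it stands. The module is installed in compiled form; this text tells all that it offers.
- The arm moves only by the tool jog_arm, never from a script. Its argument "motion" is a list of rows, each a list of 5 numbers: the shift along the world's x, y, z in units of 40 cm (1.0 is 40 cm), then the turn about the world's z in units of 0.5 rad (1.0 is 0.5 rad), then the closure, from -1 (fully open) to 1 (shut). A call has 1 to 10 rows; each row shifts and turns the commanded pose from where the row before left it; what a row does not reach is not made up. A row lasts 1/10 s, in which the tool goes at most 50 mm and 8.59 degrees, less where a joint would pass 70% of its speed; a pose out of reach is approached as far as the arm can. A call with a number of a shift or a turn outside -1 to 1 is refused whole. A call with a gripper value outside its range is refused whole. The fingers move at their own pace and stop on an object; the grip force is fixed at half the most. Time passes only in rows, so rows that do not move let the fingers close. It gives the time, the measured TCP pose, the force and the opening at its end, in the units of the state.
- env.get_obs(): the state, without advancing time (a new reading comes with each control period).
- env.capture(name): name is "scene" or "top"; returns the picture (400x640x3 uint8, red, green, blue); there is no depth.
- env.calibration(name): a dict with "fx", "fy", "cx", "cy" (pixels), "dist_coeffs" ([k1, k2, p1, p2, k3] as OpenCV has them; the pictures are not rectified), "origin" and "orientation" of the camera in the world. Camera axes: x right, y up, looking along -z (the intrinsics and any distortion apply to the point x, -y, -z); pixel columns grow to the right and rows downward; lengths in m; the calibration is good to about 2 mm. A picture is of the moment at which its call begins. calibration takes no time and is no camera call.
- env.job_done(): hands the job in, once; it reports no verdict.
The state is a dict: "time_s": time; "joint_pos": joint angles; "joint_velocities": joint speeds; "joint_torque": joint torques, N m; "tool_pos": TCP position; "tool_rot": TCP orientation; "force": force on the tool from outside, world axes, zero at the start; "wrist_torque": the same for the moment, N m; "grip_width": finger opening in m.
Only numpy, scipy, OpenCV 4.12 (cv2) and the standard library are available. Lean on these libraries where they do the work, as an engineer would, in place of code of your own. Each camera call takes 0.05 s, during which the arm holds its last target.

## Working session

There is one attempt and no reset: what is moved stays moved. The work goes in short steps, Python scripts to look and compute and a tool call to move; the robot and the scene stay as the last step left them, time stands still between calls to the robot, and variables do not carry over. Pictures are saved under pics/ and viewed, and the job is handed in when it is done.

Besides the shell and the picture viewer there is one more tool, called after "Request:" as name(argument=value, ...) on one line, values as JSON. jog_arm: Moves the arm, as the interface text tells. Shifts and turns lie within -1 to 1; 1 stands for 40 cm of shift or 0.5 rad of turn. Its arguments: {"type":"object","properties":{"motion":{"type":"array"}},"required":["motion"]}

```bash
mkdir -p pics; python3 - <<'E'
from rig import env
import cv2
for n in("scene","top"):
    cv2.imwrite(f"pics/{n}0.png",env.capture(n)[:,:,::-1]); print(env.calibration(n))
print(env.get_obs())
E
```

```text
{'fx': 458.35454349101013, 'fy': 458.35454349101013, 'cx': 318.53940274532005, 'cy': 199.33608414366248, 'dist_coeffs': array([-0.05932794,  0.        ,  0.        ,  0.        ,  0.        ]), 'origin': array([1.31183252, 0.54241955, 0.74452426]), 'orientation': array([0.40268354, 0.19706374, 0.39735081, 0.80070231])}
{'fx': 386.38689143236223, 'fy': 386.38689143236223, 'cx': 322.298831539391, 'cy': 202.8130200522169, 'dist_coeffs': array([-0.07489212,  0.        ,  0.        ,  0.        ,  0.        ]), 'origin': array([ 0.47214539, -0.01606869,  0.99022353]), 'orientation': array([ 0.71423722,  0.04488038, -0.03163669, -0.69774642])}
{'time_s': 0.1, 'joint_pos': array([ 1.01200514e+00,  2.76528279e-01,  1.50598245e+00,  1.26800559e-05,
        1.36069235e+00, -1.20986905e-01]), 'joint_velocities': array([ 0.00069552, -0.0008333 , -0.00356813,  0.00138497,  0.00218134,
        0.00179359]), 'joint_torque': array([ 1.16835348e-03, -4.17697299e+01, -2.46406156e+01, -1.36202270e-04,
        5.70550736e-03, -2.25654418e-05]), 'tool_pos': array([0.24352325, 0.52038292, 0.23053778]), 'tool_rot': array([-2.74287204e-04,  2.17159317e-01,  9.76135842e-01, -7.57076813e-04]), 'force': array([-0.68031312, -0.28607431, -0.29735969]), 'wrist_torque': array([ 0.02423333, -0.00666552,  0.00019727]), 'grip_width': 0.08514995473890874}
```

View pics/scene0.png

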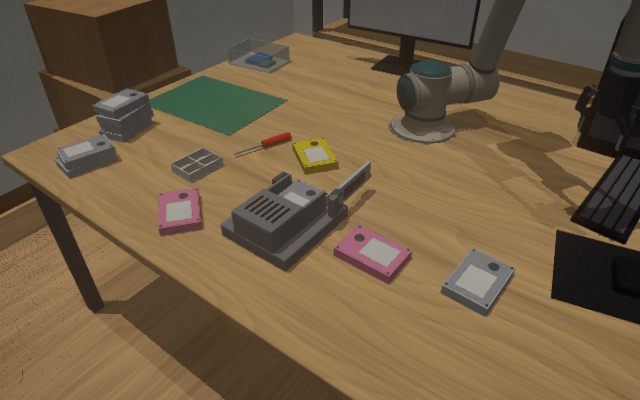

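View pics/top0.png

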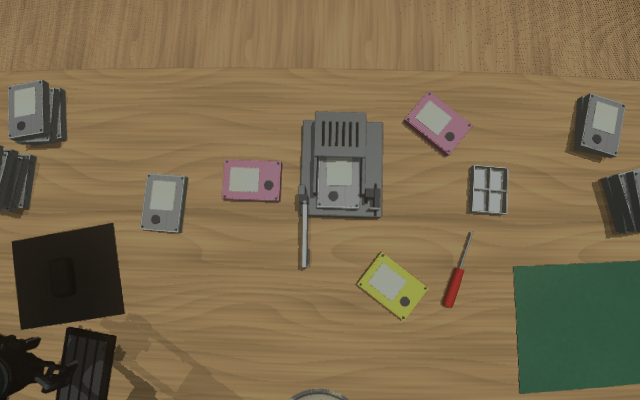

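Both views show the grey dock at top (340,170) with the silver drive in its bay and the door pointing towards the robot at (304,230). The spare drive is at (164,203), two pink drives at (252,180) and (437,122), and a yellow one at (392,287). The drive in the bay is the one that fits. I'll enlarge it to confirm.

```bash
cat > h.py <<'E'
import numpy as np,cv2
from scipy.spatial.transform import Rotation as R
from scipy.optimize import least_squares
from rig import env
def cam(n):
    c=env.calibration(n);q=c["orientation"];Rm=R.from_quat([*q[1:],q[0]]).as_matrix()
    K=np.array([[c["fx"],0,c["cx"]],[0,c["fy"],c["cy"]],[0,0,1]]);return K,c["dist_coeffs"],Rm@np.diag([1,-1,-1]),np.array(c["origin"])
def proj(n,P):
    K,d,Rm,o=cam(n);return cv2.projectPoints((np.atleast_2d(P)-o)@Rm,np.zeros(3),np.zeros(3),K,d)[0].reshape(-1,2)
def back(n,uv,z):
    K,d,Rm,o=cam(n);p=cv2.undistortPoints(np.array(uv,float).reshape(-1,1,2),K,d).reshape(-1,2)
    D=np.c_[p,np.ones(len(p))]@Rm.T;return o+D*((z-o[2])/D[:,2])[:,None]
def crop(n,name,x0,y0,w,h,s,img=None):
    im=env.capture(n)[:,:,::-1] if img is None else img
    cv2.imwrite(name,cv2.resize(im[y0:y0+h,x0:x0+w],None,fx=s,fy=s,interpolation=cv2.INTER_CUBIC))
E
python3 - <<'E'
from h import *
crop("top","pics/t1.png",285,100,115,180,5 if 0 else 3.3,cv2.imread("pics/top0.png"))
crop("top","pics/t1.png",290,105,100,115,5,cv2.imread("pics/top0.png"))
crop("scene","pics/s1.png",215,155,165,115,4.8,cv2.imread("pics/scene0.png"))
E
```

```text
(no output)
```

View pics/t1.png

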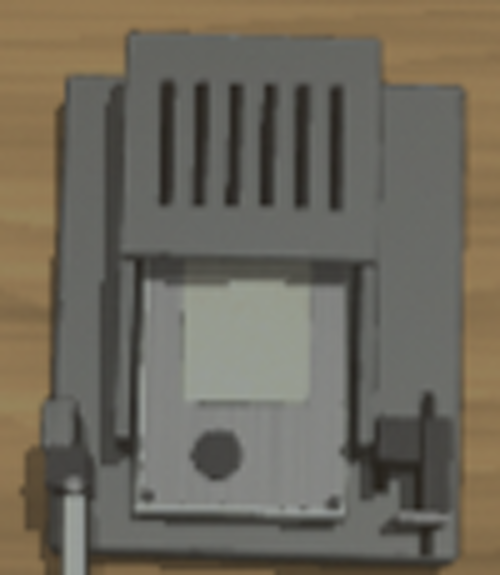

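View pics/s1.png

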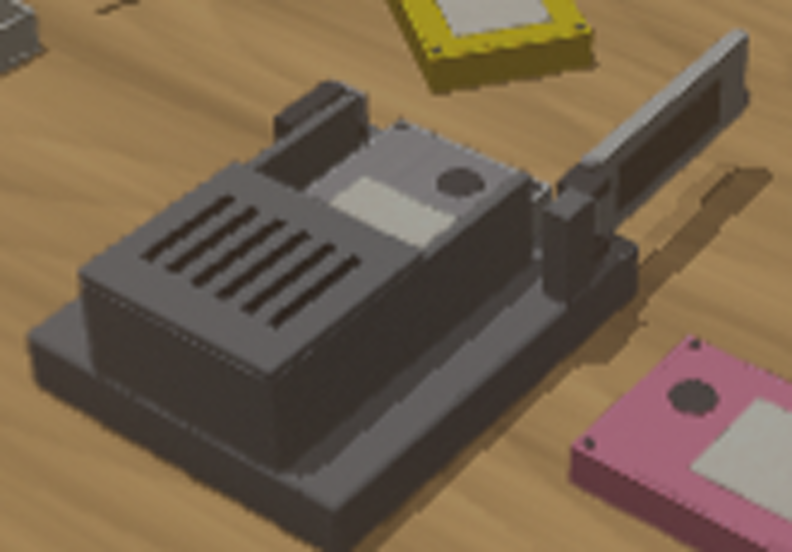

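```bash
cat > fit.py <<'E'
from h import *
T=[((90,61,102),(122,255)),((90,-61,102),(380,263)),((200,61,102),(131,35)),((200,-61,102),(380,38)),((200,95,40),(68,77)),((200,-110,40),(463,88)),((-45,-110,40),(456,560)),((-45,95,40),(47,548))]
S=[((200,61,102),(268,375)),((200,-61,102),(82,272)),((90,-61,102),(245,163)),((200,95,40),(333,512)),((200,-110,40),(32,340))]
tp=np.array([a for a,_ in T])/1000;tu=np.array([b for _,b in T])/5+[290,105]-0.4
sp=np.array([a for a,_ in S])/1000;su=np.array([b for _,b in S])/4.8+[215,155]-0.4
def tf(p,P): 
    c,s=np.cos(p[2]),np.sin(p[2]);return P@np.array([[c,s,0],[-s,c,0],[0,0,1]])+[p[0],p[1],0]
f=lambda p:np.r_[(proj("top",tf(p,tp))-tu).ravel(),(proj("scene",tf(p,sp))-su).ravel()]
r=least_squares(f,[.5,0,0],loss='soft_l1');p=r.x
if __name__=="__main__":
    print(p);print(f(p).reshape(-1,2).round(1))
    inv=lambda W:((np.array(W)-[p[0],p[1],0])@np.array([[np.cos(p[2]),-np.sin(p[2]),0],[np.sin(p[2]),np.cos(p[2]),0],[0,0,1]]))*1000
    cp=lambda a,b:(a/5+290-.4,b/5+105-.4)
    print("drive near top edge",inv(back("top",[cp(135,515),cp(343,518)],.066)).round(1))
    # lip: top z71; door tip z97
    print("lip",inv(back("top",[cp(390,513),cp(447,517),cp(390,524),cp(447,526)],.071)).round(1))
    print("door",inv(back("top",[(299,268.5),(307.5,268.5),cp(75,480)],.097)).round(1), back("top",[(303,268.5)],.097))
E
python3 fit.py
python3 - <<'E'
from h import *
crop("top","pics/t2.png",290,175,100,100,6,cv2.imread("pics/top0.png"))
E
```

```text
[ 0.58889549 -0.03357574 -0.01280731]
[[-1.  -0.1]
 [-0.6  0. ]
 [-0.9 -1.1]
 [ 0.5 -0.1]
 [-0.8 -1.5]
 [ 0.8 -1.2]
 [ 0.5  0.7]
 [-0.9  0.2]
 [ 1.  -0.5]
 [-0.6 -0.8]
 [-1.2 -1. ]
 [ 1.1 -1.2]
 [-1.4 -2.5]]
drive near top edge [[-29.   49.1  66. ]
 [-26.9 -50.8  66. ]]
lip [[ -24.2  -72.8   71. ]
 [ -25.2 -100.    71. ]
 [ -29.5  -72.9   71. ]
 [ -29.5 -100.1   71. ]]
door [[-173.5   82.9   97. ]
 [-172.7   63.4   97. ]
 [ -16.6   76.6   97. ]] [[0.41673027 0.04239608 0.097     ]]
```

View pics/t2.png

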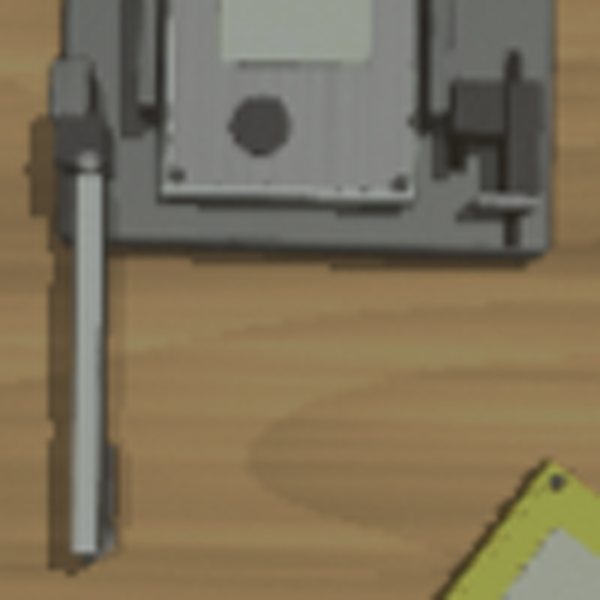

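Dock fit: origin (0.589, -0.0335), yaw about -0.013, with residuals around 1 px (2–3 mm). The drive's near face is at dock x about -28, so it needs roughly 36 mm. The lip's rear face is near its nominal position, and the door is at about 1.57. Moving in with the fingers shut.

Request:
jog_arm(motion=[[0.044,-0.087,0,0.053,1],[0.044,-0.087,0,0.053,1],[0.044,-0.087,0,0.053,1],[0.044,-0.087,0,0.053,1],[0.044,-0.087,0,0.053,1],[0.044,-0.087,0,0.053,1],[0.044,-0.087,0,0.053,1],[0.044,-0.087,0,0.053,1],[0.044,-0.087,0,0.053,1],[0.044,-0.087,0,0.053,1]])

```text
time_s: 1.1
tool_pos: [0.42, 0.1713, 0.2311]
tool_rot: [-0.0, 0.086, 0.996, 0.0]
force: [0.1, 0.6, 0.3]
grip_width: 0.0002
```

Request:
jog_arm(motion=[[0.044,-0.087,0,0.053,1],[0.044,-0.087,0,0.053,1],[0.044,-0.087,0,0.053,1],[0.044,-0.087,0,0.053,1],[0.044,-0.087,0,0.053,1],[0.04,-0.08,0,0.053,1],[0,0,0,0,1],[0,0,0,0,1],[0,0,0,0,1]])

```text
time_s: 2.0
tool_pos: [0.523, -0.0323, 0.231]
tool_rot: [-0.001, 0.007, 1.0, 0.0]
force: [0.1, -0.7, -0.3]
grip_width: -0.0
```

Request:
jog_arm(motion=[[0,0,-0.09,0,1],[0,0,-0.09,0,1],[0,-0.001,-0.09,0,1],[0,-0.002,-0.09,0,1],[0,-0.001,-0.06,0,1],[0,0,-0.023,0,1],[0,0,0,0,1],[0,0,0,0,1]])

```text
time_s: 2.8
tool_pos: [0.5246, -0.0344, 0.0553]
tool_rot: [0.001, 0.006, 1.0, -0.0]
force: [0.3, 0.4, 0.3]
grip_width: -0.0003
```

```bash
python3 - <<'E'
from h import *
print(env.get_obs()["tool_pos"],env.get_obs()["force"])
crop("top","pics/t3.png",290,175,100,100,6)
E
```

```text
[ 0.52463601 -0.03437874  0.05526363] [0.29738873 0.40262092 0.32319958]
```

View pics/t3.png

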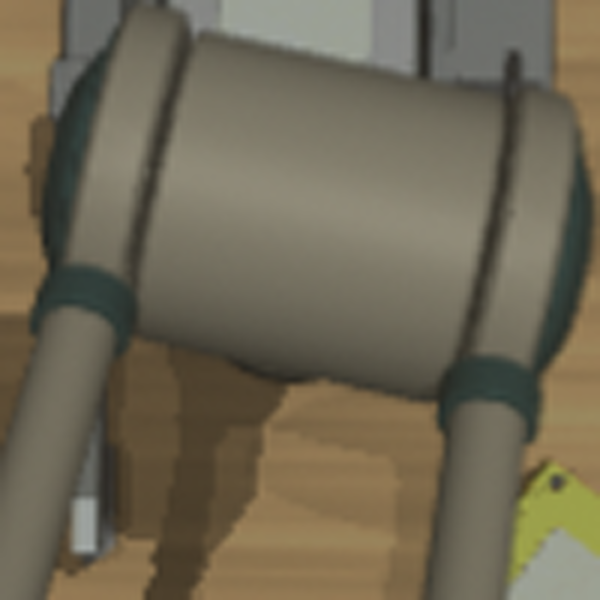

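The arm hides the drive in the top view, and the door tip at (85,525) has not moved. I'll advance gently on force.

Request:
jog_arm(motion=[[0.01,0,0,0,1],[0.01,0,0,0,1],[0.01,0,0,0,1],[0.01,0,0,0,1],[0.008,0,0,0,1],[0.005,0,0,0,1],[0.005,0,0,0,1],[0.005,0,0,0,1]])

```text
time_s: 3.65
tool_pos: [0.549, -0.0348, 0.054]
tool_rot: [-0.0, 0.007, 1.0, 0.0]
force: [-0.9, -0.1, -0.0]
grip_width: -0.0
```

Request:
jog_arm(motion=[[0.005,0,0,0,1],[0.005,0,0,0,1],[0.005,0,0,0,1]])

```text
time_s: 3.95
tool_pos: [0.5537, -0.0346, 0.0539]
tool_rot: [-0.002, 0.007, 1.0, 0.0]
force: [-2.9, 0.4, 1.6]
grip_width: 0.0003
```

Request:
jog_arm(motion=[[0.005,0,0,0,1],[0.005,0,0,0,1],[0.005,0,0,0,1]])

```text
time_s: 4.25
tool_pos: [0.5609, -0.0348, 0.0539]
tool_rot: [-0.0, 0.007, 1.0, 0.0]
force: [-1.8, 0.3, -0.6]
grip_width: -0.0
```

Request:
jog_arm(motion=[[0.005,0,0,0,1],[0.005,0,0,0,1],[0.005,0,0,0,1],[0.005,0,0,0,1],[0.005,0,0,0,1],[0.005,0,0,0,1]])

```text
time_s: 4.85
tool_pos: [0.5732, -0.0348, 0.0541]
tool_rot: [-0.0, 0.007, 1.0, 0.0]
force: [-1.7, -0.0, -2.0]
grip_width: 0.0001
```

Request:
jog_arm(motion=[[0.005,0,0,0,1],[0.005,0,0,0,1]])

```text
time_s: 5.05
tool_pos: [0.5772, -0.0348, 0.0541]
tool_rot: [0.0, 0.007, 1.0, 0.0]
force: [-2.0, 0.3, -0.7]
grip_width: -0.0002
```

Request:
jog_arm(motion=[[0.003,0,0,0,1],[0.003,0,0,0,1]])

```text
time_s: 5.25
tool_pos: [0.5795, -0.0348, 0.0542]
tool_rot: [-0.0, 0.007, 1.0, 0.0]
force: [-0.9, 0.8, -0.0]
grip_width: -0.0002
```

Request:
jog_arm(motion=[[0.0025,0,0,0,1],[0.0025,0,0,0,1]])

```text
time_s: 5.45
tool_pos: [0.5814, -0.0348, 0.0541]
tool_rot: [-0.0, 0.007, 1.0, 0.0]
force: [-2.4, -0.7, -0.3]
grip_width: -0.0001
```

Request:
jog_arm(motion=[[0.0025,0,0,0,1],[0.0025,0,0,0,1]])

```text
time_s: 5.65
tool_pos: [0.5834, -0.0348, 0.0541]
tool_rot: [-0.0, 0.007, 1.0, 0.0]
force: [-1.9, 0.3, -1.1]
grip_width: 0.0002
```

Request:
jog_arm(motion=[[0.0025,0,0,0,1],[0.0025,0,0,0,1]])

```text
time_s: 5.85
tool_pos: [0.5855, -0.0348, 0.0542]
tool_rot: [0.0, 0.007, 1.0, 0.0]
force: [-1.9, 0.2, -0.2]
grip_width: 0.0
```

Request:
jog_arm(motion=[[0.0025,0,0,0,1],[0,0,0,0,1]])

```text
time_s: 6.05
tool_pos: [0.5868, -0.0348, 0.0542]
tool_rot: [0.0, 0.007, 1.0, 0.0]
force: [-1.1, 0.7, -0.5]
grip_width: 0.0003
```

Request:
jog_arm(motion=[[0.0025,0,0,0,1],[0,0,0,0,1]])

```text
time_s: 6.25
tool_pos: [0.5874, -0.0348, 0.0542]
tool_rot: [-0.0, 0.007, 1.0, 0.0]
force: [-2.3, 0.7, -0.0]
grip_width: -0.0
```

Request:
jog_arm(motion=[[0.0025,0,0,0,1],[0,0,0,0,1]])

```text
time_s: 6.45
tool_pos: [0.5878, -0.0348, 0.0542]
tool_rot: [-0.001, 0.007, 1.0, 0.0]
force: [-4.8, -0.4, 2.2]
grip_width: -0.0
```

Request:
jog_arm(motion=[[0.0025,0,0,0,1],[0,0,0,0,1]])

```text
time_s: 6.65
tool_pos: [0.5883, -0.0348, 0.0541]
tool_rot: [-0.001, 0.007, 1.0, 0.0]
force: [-5.0, -0.7, 2.7]
grip_width: 0.0003
```

Request:
jog_arm(motion=[[0.0025,0,0,0,1],[0,0,0,0,1]])

```text
time_s: 6.85
tool_pos: [0.5886, -0.0348, 0.0541]
tool_rot: [-0.002, 0.007, 1.0, 0.0]
force: [-6.3, -0.4, 4.2]
grip_width: -0.0001
```

Request:
jog_arm(motion=[[0.0025,0,0,0,1],[0.0025,0,0,0,1],[0,0,0,0,1]])

```text
time_s: 7.15
tool_pos: [0.5893, -0.0348, 0.0541]
tool_rot: [-0.003, 0.007, 1.0, 0.0]
force: [-8.1, -0.4, 5.5]
grip_width: 0.0002
```

Request:
jog_arm(motion=[[-0.005,0,0,0,1],[-0.01,0,0,0,1],[-0.04,0,0,0,1],[-0.06,0,0,0,1],[-0.06,0,0.05,0,1],[0,0,0.1,0,1],[0,0,0.1,0,1],[0,0,0.1,0,1],[0,0,0.1,0,1]])

```text
time_s: 8.05
tool_pos: [0.5239, -0.0348, 0.2365]
tool_rot: [0.003, 0.007, 1.0, -0.0]
force: [0.5, -0.2, -0.9]
grip_width: -0.0004
```

Request:
jog_arm(motion=[[-0.0165,0.029,0,-0.286,1],[-0.0165,0.029,0,-0.286,1],[-0.0165,0.029,0,-0.286,1],[-0.0165,0.029,0,-0.286,1],[-0.0165,0.029,0,-0.286,1],[-0.0165,0.029,0,-0.286,1],[-0.0165,0.029,0,-0.286,1],[-0.0165,0.029,0,-0.286,1],[-0.0165,0.029,0,-0.286,1],[-0.0165,0.029,0,-0.286,1]])

```text
time_s: 9.05
tool_pos: [0.4578, 0.082, 0.2348]
tool_rot: [0.001, 0.663, 0.749, 0.002]
force: [0.8, 0.5, 0.0]
grip_width: 0.0002
```

Request:
jog_arm(motion=[[-0.0165,0.029,0,-0.286,1],[0,0,0,0,1],[0,0,0,0,1]])

```text
time_s: 9.35
tool_pos: [0.4509, 0.0928, 0.2346]
tool_rot: [0.001, 0.711, 0.703, 0.001]
force: [0.8, -0.2, 0.6]
grip_width: -0.0
```

```bash
python3 - <<'E'
from h import *
print(env.get_obs()["tool_pos"],env.get_obs()["joint_pos"].round(2))
crop("top","pics/t4.png",280,105,120,170,3.5)
crop("scene","pics/s4.png",215,135,165,135,4.8)
E
```

```text
[0.45090096 0.09283436 0.23458272] [ 0.05  0.1   1.73 -0.    1.31  0.06]
```

View pics/t4.png

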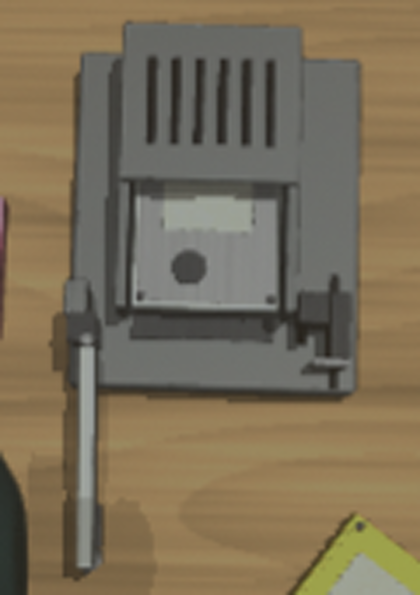

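View pics/s4.png

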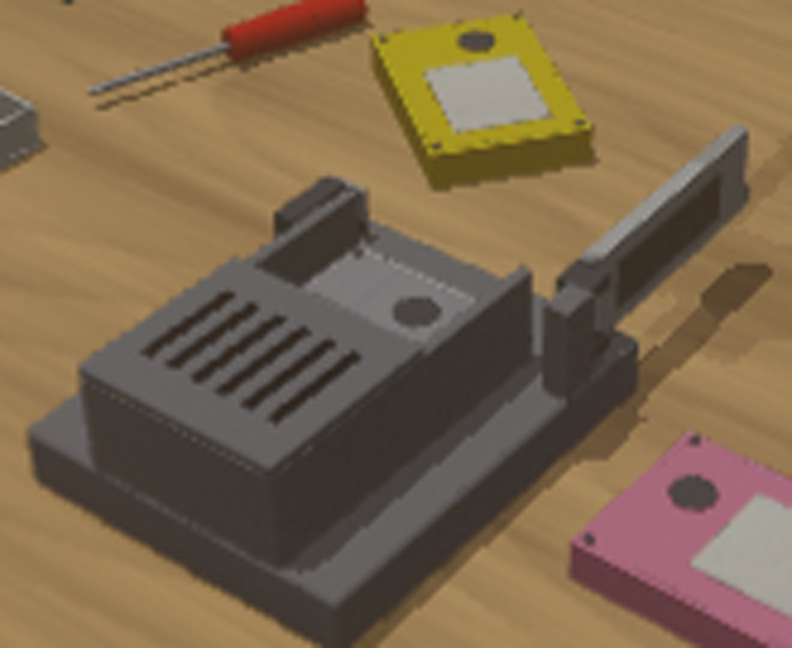

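The drive now sits inside the mouth (near edge at crop (135,304)–(278,308)) and the door is still open. I'll measure the edge and lay out the door arc.

```bash
cat > m.py <<'E'
from fit import *
inv=lambda W:((np.array(W)-[p[0],p[1],0])@np.array([[np.cos(p[2]),-np.sin(p[2]),0],[np.sin(p[2]),np.cos(p[2]),0],[0,0,1]]))*1000
E
python3 - <<'E'
from m import *
print(inv(back("top",[(a/3.5+280-.4,b/3.5+105-.4) for a,b in((135,304),(278,309))],.066)).round(1))
print("tip",inv(back("top",[(a/3.5+280-.4,b/3.5+105-.4) for a,b in((78,569),(92,569),(82,340),(95,340))],.097)).round(1))
r=120;off=5+11
pr=None
for th in [1.57,1.4,1.2,1.0,.8,.6,.4,.3,.2,.1,0,-.1]:
    d=np.array([-19-r*np.sin(th)-off*np.cos(th),78-r*np.cos(th)+off*np.sin(th),65])/1000
    w=tf(p,d[None])[0]; print(th,w.round(4), None if pr is None else ((w-pr)/.4).round(4)); pr=w
E
```

```text
[[ 10.3  46.8  66. ]
 [ 10.2 -51.8  66. ]]
tip [[-170.2   76.4   97. ]
 [-169.8   67.3   97. ]
 [ -19.4   80.1   97. ]
 [ -19.1   71.5   97. ]]
1.57 [0.4511 0.0621 0.065 ] None
1.4 [0.4499 0.0416 0.065 ] [-0.0031 -0.0513  0.    ]
1.2 [0.4529 0.0176 0.065 ] [ 0.0076 -0.06    0.    ]
1.0 [ 0.4606 -0.0053  0.065 ] [ 0.0193 -0.0573  0.    ]
0.8 [ 0.4728 -0.0262  0.065 ] [ 0.0303 -0.0523  0.    ]
0.6 [ 0.4888 -0.0443  0.065 ] [ 0.0401 -0.0452  0.    ]
0.4 [ 0.5081 -0.0588  0.065 ] [ 0.0483 -0.0363  0.    ]
0.3 [ 0.5187 -0.0646  0.065 ] [ 0.0266 -0.0144  0.    ]
0.2 [ 0.5299 -0.0693  0.065 ] [ 0.0279 -0.0117  0.    ]
0.1 [ 0.5415 -0.0728  0.065 ] [ 0.0289 -0.0088  0.    ]
0 [ 0.5534 -0.0751  0.065 ] [ 0.0297 -0.0059  0.    ]
-0.1 [ 0.5654 -0.0763  0.065 ] [ 0.0301 -0.0029  0.    ]
```

Drive near face is at dock x about 10.3 (home is 8–11), so it is in. Lowering to the left of the door.

Request:
jog_arm(motion=[[0,0,-0.09,0,1],[0,0,-0.09,0,1],[0,0,-0.09,0,1],[0,0,-0.09,0,1],[0,0,-0.056,0,1],[0,-0.03,0,0,1],[0,-0.015,0,0,1],[0,-0.012,0,0,1]])

```text
time_s: 10.25
tool_pos: [0.4515, 0.0689, 0.0691]
tool_rot: [0.001, 0.713, 0.701, 0.001]
force: [0.4, 1.4, 0.4]
grip_width: 0.0005
```

Request:
jog_arm(motion=[[0,-0.01,0,0,1],[0,-0.01,0,0,1],[0,-0.01,0,0,1]])

```text
time_s: 10.55
tool_pos: [0.4503, 0.0577, 0.0684]
tool_rot: [0.001, 0.713, 0.701, 0.001]
force: [-1.0, 1.7, 1.0]
grip_width: 0.0003
```

Request:
jog_arm(motion=[[-0.0005,-0.02,0,0.13,1],[-0.0005,-0.02,0,0.13,1],[0.002,-0.02,0,0.133,1],[0.0025,-0.02,0,0.133,1],[0.003,-0.02,0,0.133,1],[0.005,-0.0195,0,0.133,1],[0.0065,-0.019,0,0.133,1],[0.0077,-0.0188,0,0.133,1]])

```text
time_s: 11.35
tool_pos: [0.4597, -0.0049, 0.068]
tool_rot: [-0.0, 0.503, 0.864, 0.0]
force: [-0.7, 1.8, 0.8]
grip_width: -0.0002
```

```bash
python3 - <<'E'
from h import *
crop("top","pics/t5.png",270,105,130,170,3.5)
crop("scene","pics/s5.png",215,135,165,135,4.8)
E
```

```text
(no output)
```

View pics/s5.png

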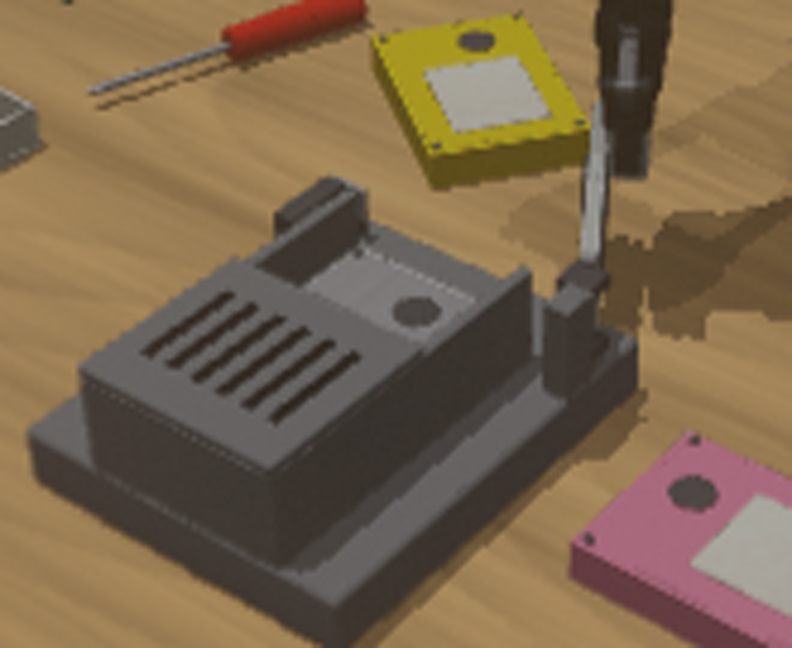

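The door follows at about 1.0 rad (top edge at crop (595,200), finger behind it). Continuing.

Request:
jog_arm(motion=[[0.009,-0.018,0,0.133,1],[0.01,-0.0175,0,0.133,1],[0.0113,-0.017,0,0.133,1],[0.0125,-0.016,0,0.133,1],[0.0135,-0.015,0,0.133,1],[0.0145,-0.014,0,0.133,1],[0.0155,-0.013,0,0.133,1],[0.016,-0.012,0,0.133,1],[0.0168,-0.0112,0,0.133,1]])

```text
time_s: 12.35
tool_pos: [0.5061, -0.0582, 0.0674]
tool_rot: [-0.002, 0.227, 0.974, -0.0]
force: [-4.3, 0.0, 0.2]
grip_width: -0.0001
```

Request:
jog_arm(motion=[[0.009,-0.005,0,0.067,1],[0.009,-0.005,0,0.067,1],[0.009,-0.0045,0,0.067,1]])

```text
time_s: 12.65
tool_pos: [0.5169, -0.064, 0.0675]
tool_rot: [-0.002, 0.178, 0.984, -0.0]
force: [-2.8, -0.4, -0.2]
grip_width: 0.0003
```

Request:
jog_arm(motion=[[0.007,-0.003,0,0.05,1],[0.007,-0.003,0,0.05,1],[0.007,-0.003,0,0.05,1],[0.007,-0.0027,0,0.05,1]])

```text
time_s: 13.05
tool_pos: [0.5294, -0.0689, 0.0675]
tool_rot: [-0.001, 0.128, 0.992, 0.0]
force: [-3.3, -1.1, -1.8]
grip_width: -0.0001
```

Request:
jog_arm(motion=[[0.005,-0.0018,0,0.033,1],[0.005,-0.0018,0,0.033,1]])

```text
time_s: 13.25
tool_pos: [0.5336, -0.0703, 0.0675]
tool_rot: [-0.0, 0.112, 0.994, 0.0]
force: [-2.1, -0.4, -1.8]
grip_width: -0.0002
```

Request:
jog_arm(motion=[[0.005,-0.0016,0,0.033,1],[0.005,-0.0016,0,0.033,1]])

```text
time_s: 13.45
tool_pos: [0.5377, -0.0715, 0.0676]
tool_rot: [-0.0, 0.096, 0.995, 0.0]
force: [-2.3, 0.2, -0.9]
grip_width: 0.0001
```

```bash
python3 - <<'E'
from h import *
crop("scene","pics/s6.png",235,155,130,90,6)
E
```

```text
(no output)
```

View pics/s6.png

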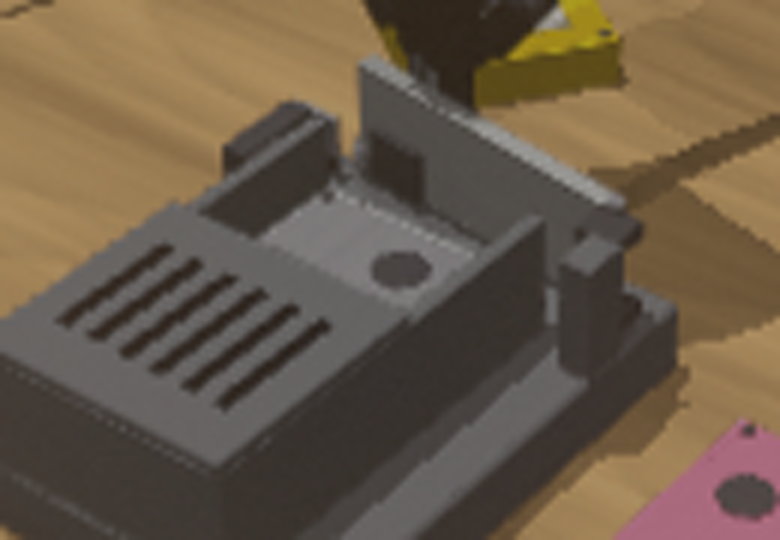

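The door is nearly shut (free edge at crop (365,70), unlatched). Now 1 mm steps on force.

Request:
jog_arm(motion=[[0.0025,-0.0007,0,0.017,1],[0.0025,-0.0007,0,0.017,1]])

```text
time_s: 13.7
tool_pos: [0.5397, -0.0721, 0.0677]
tool_rot: [-0.0, 0.087, 0.996, 0.0]
force: [-2.8, 0.6, -1.4]
grip_width: 0.0004
```

Request:
jog_arm(motion=[[0.0025,-0.0007,0,0.017,1],[0.0025,-0.0007,0,0.017,1]])

```text
time_s: 13.9
tool_pos: [0.5417, -0.0726, 0.0677]
tool_rot: [-0.0, 0.079, 0.997, 0.0]
force: [-2.5, -0.1, -1.6]
grip_width: 0.0002
```

Request:
jog_arm(motion=[[0.0025,-0.0006,0,0.017,1],[0.0025,-0.0006,0,0.017,1]])

```text
time_s: 14.1
tool_pos: [0.5438, -0.0731, 0.0677]
tool_rot: [-0.0, 0.071, 0.998, 0.0]
force: [-1.6, -0.6, -1.9]
grip_width: 0.0002
```

Request:
jog_arm(motion=[[0.0025,-0.0006,0,0.017,1],[0.0025,-0.0006,0,0.017,1]])

```text
time_s: 14.3
tool_pos: [0.5453, -0.0735, 0.0677]
tool_rot: [-0.001, 0.062, 0.998, 0.0]
force: [-4.8, 0.2, -0.1]
grip_width: 0.0003
```

Bolt contact is starting at about 0.5453. From here single 1 mm steps.

Request:
jog_arm(motion=[[0.0025,-0.0005,0,0.017,1]])

```text
time_s: 14.4
tool_pos: [0.5459, -0.0737, 0.0677]
tool_rot: [-0.001, 0.058, 0.998, 0.0]
force: [-3.9, -0.1, 0.5]
grip_width: -0.0001
```

Request:
jog_arm(motion=[[0.0025,-0.0005,0,0.017,1]])

```text
time_s: 14.5
tool_pos: [0.547, -0.0739, 0.0677]
tool_rot: [-0.001, 0.053, 0.999, 0.0]
force: [-5.3, 0.5, -1.0]
grip_width: 0.0001
```

Request:
jog_arm(motion=[[0.0025,-0.0005,0,0.017,1]])

```text
time_s: 14.6
tool_pos: [0.548, -0.0741, 0.0677]
tool_rot: [-0.001, 0.049, 0.999, 0.0]
force: [-5.5, 0.3, -0.5]
grip_width: -0.0003
```

Request:
jog_arm(motion=[[0.0025,-0.0005,0,0.017,1]])

```text
time_s: 14.7
tool_pos: [0.5488, -0.0744, 0.0677]
tool_rot: [-0.001, 0.045, 0.999, 0.0]
force: [-4.5, 0.7, 0.0]
grip_width: -0.0001
```

Request:
jog_arm(motion=[[0.0025,-0.0005,0,0.017,1]])

```text
time_s: 14.8
tool_pos: [0.5498, -0.0745, 0.0677]
tool_rot: [-0.001, 0.041, 0.999, 0.0]
force: [-3.1, 0.8, -0.3]
grip_width: -0.0001
```

Request:
jog_arm(motion=[[0.0025,-0.0005,0,0.017,1]])

```text
time_s: 14.9
tool_pos: [0.5518, -0.0748, 0.0677]
tool_rot: [0.0, 0.037, 0.999, 0.0]
force: [-3.3, 0.5, -1.9]
grip_width: 0.0001
```

Request:
jog_arm(motion=[[0.001,0,0,0.008,1],[0,0,0,0,1]])

```text
time_s: 15.1
tool_pos: [0.5525, -0.0749, 0.0677]
tool_rot: [0.0, 0.035, 0.999, 0.0]
force: [-2.0, 0.8, -2.0]
grip_width: 0.0001
```

Request:
jog_arm(motion=[[0.0015,0,0,0.008,1],[0,0,0,0,1]])

```text
time_s: 15.3
tool_pos: [0.5529, -0.075, 0.0677]
tool_rot: [0.0, 0.033, 0.999, -0.0]
force: [-3.2, 0.3, -1.5]
grip_width: -0.0001
```

Force fell back to the hinge-spring level, so the bolt has probably snapped in. I'll back off a few millimetres to test whether the door follows.

Request:
jog_arm(motion=[[-0.005,0,0,0,1],[-0.005,0.001,0,0,1],[-0.005,0,0,0,1],[0,0,0,0,1]])

```text
time_s: 15.7
tool_pos: [0.5461, -0.0745, 0.0681]
tool_rot: [-0.0, 0.033, 0.999, -0.0]
force: [-4.2, 0.5, 1.9]
grip_width: 0.0003
```

```bash
python3 - <<'E'
from h import *
print(env.get_obs()["force"])
crop("scene","pics/s7.png",235,155,130,90,6)
E
```

```text
[-4.23331222  0.52157349  1.90585317]
```

View pics/s7.png

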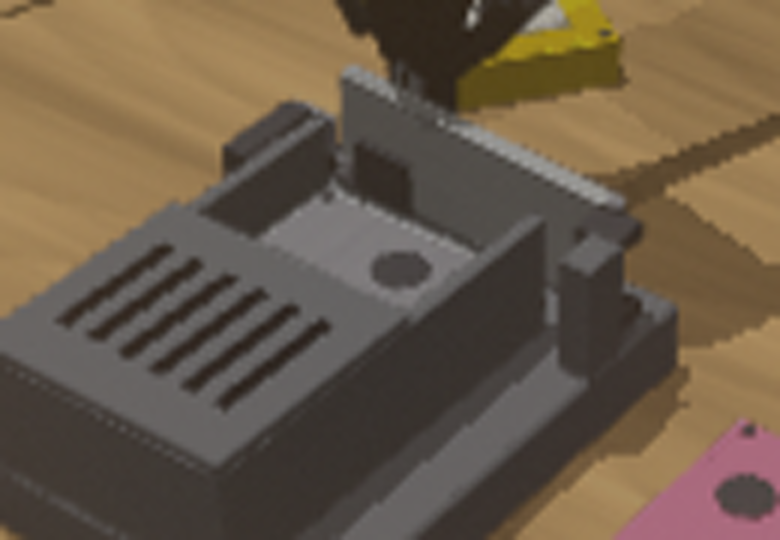

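The door followed (force still -4 N), so it isn't latched: the bolt was only riding on the strike. Pushing on again.

Request:
jog_arm(motion=[[0.005,-0.0005,0,0,1],[0.005,-0.0005,0,0,1],[0.005,0,0,0,1],[0,0,0,0,1]])

```text
time_s: 16.15
tool_pos: [0.5539, -0.0752, 0.0679]
tool_rot: [0.001, 0.033, 0.999, -0.0]
force: [-0.7, -0.7, 1.1]
grip_width: 0.0002
```

Request:
jog_arm(motion=[[0.0025,-0.0003,0,0.012,1],[0,0,0,0,1]])

```text
time_s: 16.35
tool_pos: [0.5544, -0.0751, 0.0678]
tool_rot: [0.001, 0.03, 1.0, -0.0]
force: [-2.3, -0.6, 1.5]
grip_width: 0.0001
```

Request:
jog_arm(motion=[[0.0025,-0.0003,0,0.012,1],[0,0,0,0,1]])

```text
time_s: 16.55
tool_pos: [0.555, -0.0752, 0.0677]
tool_rot: [0.0, 0.027, 1.0, 0.0]
force: [-1.9, -1.0, 1.8]
grip_width: -0.0001
```

Request:
jog_arm(motion=[[0.0025,-0.0003,0,0.012,1],[0,0,0,0,1]])

```text
time_s: 16.75
tool_pos: [0.5553, -0.0753, 0.0677]
tool_rot: [-0.0, 0.024, 1.0, 0.0]
force: [-3.8, -1.4, 2.9]
grip_width: 0.0001
```

Request:
jog_arm(motion=[[0.0025,-0.0003,0,0.012,1],[0,0,0,0,1]])

```text
time_s: 16.95
tool_pos: [0.5556, -0.0754, 0.0677]
tool_rot: [-0.001, 0.021, 1.0, 0.0]
force: [-6.7, -1.6, 4.6]
grip_width: -0.0002
```

The force is rising like the rubber stop, with no travel. Back off to test.

Request:
jog_arm(motion=[[-0.005,0,0,0,1],[-0.005,0,0,0,1],[-0.005,0,0,0,1],[-0.005,0,0,0,1],[-0.005,0,0,0,1],[0,0,0,0,1]])

```text
time_s: 17.55
tool_pos: [0.5466, -0.0753, 0.0677]
tool_rot: [0.0, 0.021, 1.0, 0.0]
force: [-0.4, -0.5, -0.7]
grip_width: -0.0002
```

```bash
python3 - <<'E'
from h import *
crop("scene","pics/s8.png",235,155,130,90,6)
E
```

```text
(no output)
```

View pics/s8.png

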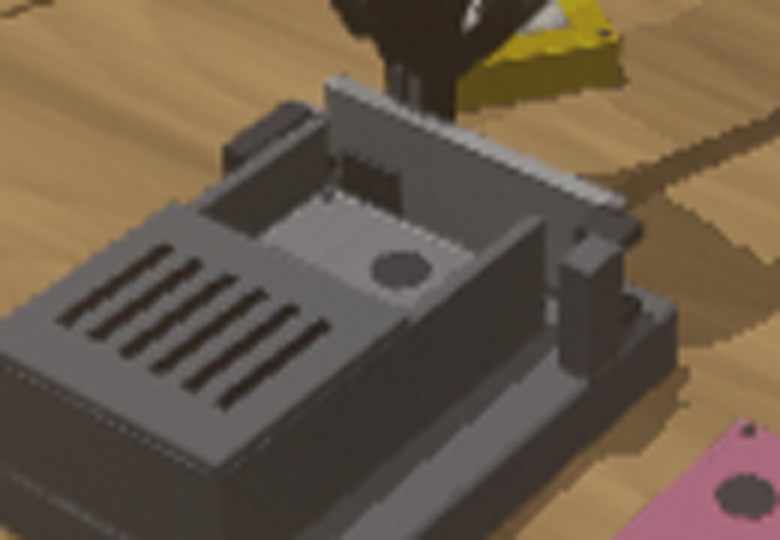

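The force is now about 0 and the door stayed shut (free-edge corner at crop (328,80), clear of the finger). Withdrawing, then a last check.

Request:
jog_arm(motion=[[-0.02,0,0,0,1],[-0.05,0,0,0,1],[-0.08,0,0,0,1],[-0.06,0,0.05,0,1],[0,0,0.1,0,1],[0,0.03,0.1,0,1],[-0.05,0.08,0.1,0,1],[-0.05,0.1,0.05,0,1],[-0.05,0.1,0,0,1],[-0.03,0.1,0,0,1]])

```text
time_s: 18.6
tool_pos: [0.3907, 0.0868, 0.225]
tool_rot: [0.001, 0.021, 1.0, 0.0]
force: [1.9, -0.4, -0.1]
grip_width: -0.0001
```

Request:
jog_arm(motion=[[0,0.1,0,0,1],[0,0.1,0,0,1],[0,0.1,0,0,1],[0,0.05,0,0,1],[0,0,0,0,1],[0,0,0,0,1],[0,0,0,0,1]])

```text
time_s: 19.3
tool_pos: [0.3922, 0.2246, 0.224]
tool_rot: [-0.0, 0.021, 1.0, -0.0]
force: [-0.3, -0.1, -0.3]
grip_width: 0.0002
```

```bash
python3 - <<'E'
from h import *
a=env.capture("top")[:,:,::-1];cv2.imwrite("pics/top9.png",a)
crop("top","pics/t9.png",290,105,100,115,5,a)
crop("scene","pics/s9.png",150,125,220,140,3.6)
print(env.get_obs()["time_s"],env.get_obs()["force"])
E
```

```text
19.4 [-0.39468815 -0.64356917 -0.35007984]
```

View pics/t9.png

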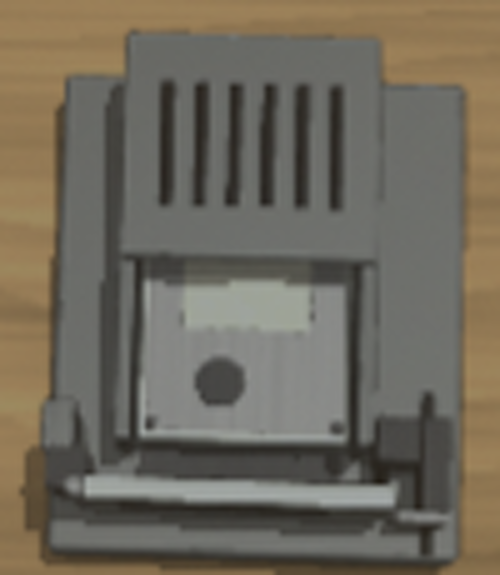

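View pics/s9.png

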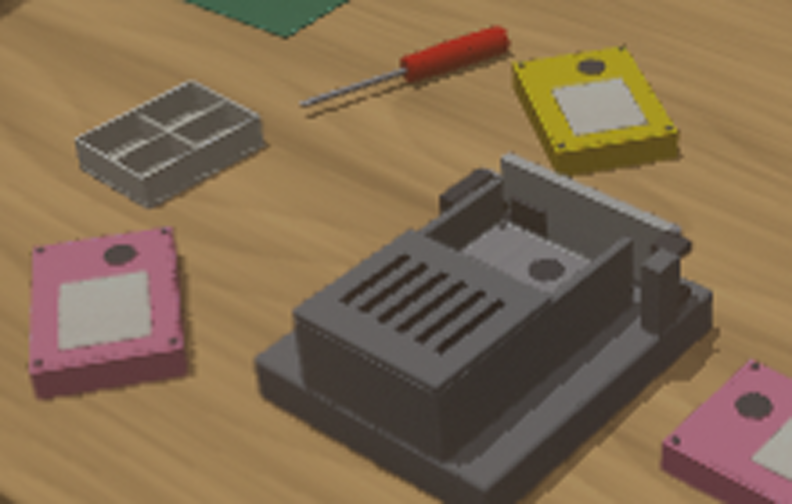

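View pics/top9.png

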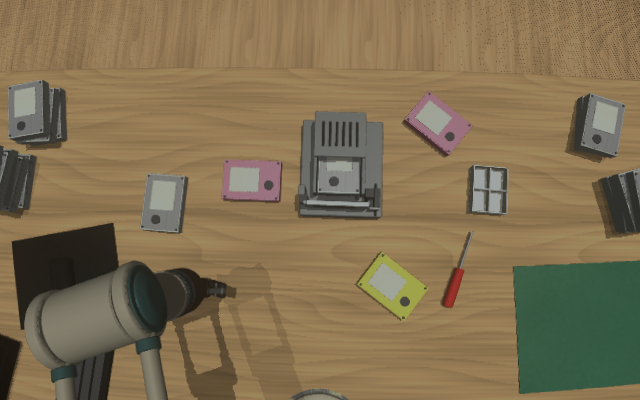

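The door stays shut with the bolt end at top crop (395,495), just behind the lip at (420,517). The drive's near edge is at row about 438, and the bystanders are where they were. Handing in.

```bash
python3 -c "
from m import *
print(inv(back('top',[(a/5+290-.4,b/5+105-.4) for a,b in((140,437),(343,442))],.066)).round(1))
print(env.job_done())"
```

```text
[[  8.9  48.2  66. ]
 [  9.9 -49.8  66. ]]
the job is handed in; nothing more can be done
None
```

The drive is home in its bay and the dock's door is shut and latched. I handed the job in at about 19.5 s of the 72 s allowed.

- **Drive:** I pushed it in with the fingers shut while the door was open. It slid at about 2 N, met the connector, and I stopped at about 8 N. After I let go, its near face measured dock x about 9–10 mm (home is 8–11), to within about 2 mm.
- **Door:** I swept it shut along its arc and pushed it slowly onto the strike; the highest reading was about 7 N in the closing direction. My first test, backing off a few millimetres, failed: the door followed the finger and was not yet latched. I pushed about 3 mm further, until the rubber stop answered. On backing off again the force went to about zero and the door stayed put.
- **Last pictures:** With the arm clear and touching nothing, the door was still shut about two seconds after the finger left it. The drive was in place, and the bystanders and look-alikes looked unmoved.

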